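# Unstack the wooden boxes into their drip trays

## Robot

A 6-joint arm with a two-finger parallel gripper is mounted at the origin on the work surface. World frame = base frame: x ahead of the robot, y to its left, z up, the work surface at z = 0. Lengths are in m, angles in degrees, forces in N, time in s.
With the tool pointing down it reaches from about 0.275 to 0.725 m from the base axis. Payload 5.6 kg.
Tool frame: the origin (TCP) lies at the very end of the fingers, on their centre line; the grasp point (between the pads) lies 19 mm behind it; z points along the fingers, y is the line along which they close (so a half turn about z gives the same grasp; the last joint's range is limited). The gripper opens to 85 mm and grips with 20 to 120 N. Pads are 22 mm wide; open, the fingers measure 114 mm over their backs; the gripper's body (76 mm by 85 mm) begins 54 mm behind the grasp point. The pads swing forward as they close: fully open they stand 13 mm farther back than shut.
Start: joints at [-55.485, 14.616, 6.199, 0, -81.583, -16.306], TCP at [0.172, -0.522, 0.231] pointing down, gripper open.
Joint ranges: [-168.99, 168.99], [-69.2, 112.95], [-62.41, 85.93], [-164.36, 98.24], [-168.68, -3.75], [-174.98, 174.98]. Speed limits (degrees/s): [147.25, 147.25, 180, 180, 180, 180].

## Interface

Orientations are given as a 3x3 rotation matrix whose columns are the frame's x, y, z axes.
In Python, from bench import monitor, grab_frame, ctrl gives the robot as it stands.
- The arm moves only by the tool play_rows, never from a script. Its argument "deltas" is text: rows parted by semicolons, each of 4 numbers parted by spaces: the shift along the tool's x, y, z in cm, then the turn about the tool's z in degrees. A call has 1 to 12 rows; each row is the pose to reach, as a shift and turn from the pose commanded when the call began, along the tool's axes at that moment; what a row does not reach only later rows make up. A row lasts 1/8 s, in which the tool goes at most 62.5 mm and 10.7 degrees, less where a joint would pass 70% of its speed; a pose out of reach is approached as far as the arm can. A call with a gripper value outside its range is refused whole. "claw" is the closure in counts, from 0 (fully open) to 255 (shut), set as the call begins (left out, the last holds). The fingers move at their own pace and stop on an object; the grip force is fixed at half the most. Time passes only in rows, so rows that repeat a pose let the fingers close. It gives the time, the measured TCP pose, the force, the opening and the grip force at its end, in the units of the state.
- monitor.sense(): the state, without advancing time (a new reading comes with each control period).
- grab_frame(name): name is "side" or "top"; returns a dict with "image" (420x560x3 uint8, red, green, blue), "range_z" (420x560 float32, m along the optical axis (not along the pixel's ray), 0 where there is no reading), "fx", "fy", "cx", "cy" (pixels), "T" (4x4, takes a point from camera to world coordinates). Camera axes: x right, y up, looking along -z (the intrinsics and any distortion apply to the point x, -y, -z); pixel columns grow to the right and rows downward; lengths in m; the calibration is good to about 2 mm. A picture is of the moment at which its call begins.
- ctrl.job_done(): hands the job in; it is judged then, once.
The state is a dict: "clock": time; "qpos": joint angles; "qvel": joint speeds; "tau": joint torques, N m; "eef_pos": TCP position; "ee_rot": TCP orientation; "wrist_force": force on the tool from outside, world axes, zero at the start; "moment": the same for the moment, N m; "width": opening from 0.0 (shut) to 1.0 (fully open); "finger_force": force on a finger pad.
Only numpy, scipy, OpenCV 4.12 (cv2) and the standard library are available. Lean on these libraries where they do the work, as an engineer would, in place of code of your own. Each camera call takes 0.05 s, during which the arm holds its last target. There are 200 camera calls.

## Task

The wooden craft boxes are piled up and are to be varnished: take the pile apart from the top and stand each box in the drip tray of its own shape, upright and flat on the tray's floor, not riding on the rim. Never let a box tip over, and leave the jar of beads and the clay animal where they stand.

Things in the scene. Friction and masses are not known exactly. Their poses are not given: they have to be found in the camera images.
- round_box: Round wooden box, diameter 34 mm, at the start the top of the pile, about 35 g. Plain light wood, all boxes 40 mm high, closed, with a thin dark lid seam round the sides; one solid piece to handle (the lid does not come off). Origin: centre of the underside, z up. 
- hexagon_box: Regular hexagonal wooden box, 48 mm across flats, 55 mm across corners, at the start under the round box, about 70 g. Plain light wood, all boxes 40 mm high, closed, with a thin dark lid seam round the sides; one solid piece to handle (the lid does not come off). Origin: centre of the underside, z up. Its x axis is square to one pair of flat sides (the others at 60 and 120 degrees).
- square_box: Square wooden box, 62 by 62 mm, at the start under the hexagonal box, about 110 g. Plain light wood, all boxes 40 mm high, closed, with a thin dark lid seam round the sides; one solid piece to handle (the lid does not come off). Origin: centre of the underside, z up. x and y are square to the sides.
- oblong_box: Oblong wooden box, 66 mm along its x, 120 mm along its y, at the start the bottom of the pile, standing on the table, about 180 g. Plain light wood, all boxes 40 mm high, closed, with a thin dark lid seam round the sides; one solid piece to handle (the lid does not come off). Origin: centre of the underside, z up. 
- round_tray: Round drip tray, 54 mm inside diameter, 60 mm outside. Fixed to the table, grey plastic, flat floor 3 mm thick, upright wall 3 mm thick, rim 9 mm above the table. Origin: centre of the underside, at table height, z up. 
- hexagon_tray: Hexagonal drip tray, 68 mm across flats inside, 74 mm outside. Fixed to the table, grey plastic, flat floor 3 mm thick, upright wall 3 mm thick, rim 9 mm above the table. Origin: centre of the underside, at table height, z up. Its x axis is square to one pair of flat sides.
- square_tray: Square drip tray, 82 by 82 mm inside, 88 mm outside. Fixed to the table, grey plastic, flat floor 3 mm thick, upright wall 3 mm thick, rim 9 mm above the table. Origin: centre of the underside, at table height, z up. x and y are square to the sides.
- oblong_tray: Oblong drip tray, inside 86 mm along its x and 140 mm along its y, outside 92 by 146 mm. Fixed to the table, grey plastic, flat floor 3 mm thick, upright wall 3 mm thick, rim 9 mm above the table. Origin: centre of the underside, at table height, z up. 
- bead_jar: Bystander: small glass jar with an orange lid, 48 mm across, 65 mm high, loose, on the robot's side of the work. Origin: centre of the underside.
- clay_figure: Bystander: soft grey-green clay animal, about 60 mm across with its tail, 60 mm high, loose, on the side of the work away from the robot. Origin: centre of the underside.
There are look-alikes about, which are no part of the job. Leave any red look-alike of the round_box alone.

How it is judged (in metres and radians):
At the end, for the whole second after the job is handed in: Each box stands in the tray of its own shape: its centre within 15 mm of the tray's centre (any position inside the walls), its underside on the tray's floor (1 to 5 mm above the tray's underside), tilted less than 0.04 rad, at rest and released (horizontal distance between round_box and round_tray below 0.015 m and z of round_box in the frame of round_tray between 0.001 and 0.005 m and angle between each of round_box, hexagon_box, square_box, oblong_box's own z axis and vertical below 0.04 rad and linear speed of each of round_box, hexagon_box, square_box, oblong_box below 0.02 m/s and contact force between each of round_box, hexagon_box, square_box, oblong_box and the fingers below 0.1 N and horizontal distance between hexagon_box and hexagon_tray below 0.015 m and z of hexagon_box in the frame of hexagon_tray between 0.001 and 0.005 m and horizontal distance between square_box and square_tray below 0.015 m and z of square_box in the frame of square_tray between 0.001 and 0.005 m and horizontal distance between oblong_box and oblong_tray below 0.015 m and z of oblong_box in the frame of oblong_tray between 0.001 and 0.005 m); the robot touches nothing.
It fails at once if a box tipped over (angle between any of round_box, hexagon_box, square_box, oblong_box's own z axis and vertical above 0.7 rad).
It fails at once if bead jar pushed away by more than 20 mm (distance of bead_jar from where it was at the start of the episode above 0.02 m).
It fails at once if clay figure pushed away by more than 20 mm (distance of clay_figure from where it was at the start of the episode above 0.02 m).
It also fails if it takes over 125 s, if anything falls off the work surface, if the arm or the gripper's body presses on something with over 40 N, if the wrist force passes 120 N, or if a joint passes its speed limit or range.

## Working session

There is one attempt and no reset: what is moved stays moved. The work goes in short steps, Python scripts to look and compute and a tool call to move; the robot and the scene stay as the last step left them, time stands still between calls to the robot, and variables do not carry over. Pictures are saved under pics/ and viewed, at most 14 in all, crops included, and the job is handed in when it is done.

Besides the shell and the picture viewer there is one more tool, called after "Request:" as name(argument=value, ...) on one line, values as JSON. play_rows: Moves the arm, as the interface text tells. Its arguments: {"type":"object","properties":{"deltas":{"type":"string"},"claw":{"type":"number"}},"required":["deltas"]}

```bash
mkdir -p pics
cat > h.py <<'E'
import numpy as np, cv2
from bench import monitor, grab_frame, ctrl
def grab(n,tag):
    f=grab_frame(n); cv2.imwrite(f'pics/{tag}.png',f['image'][:,:,::-1]); np.savez(f'{tag}.npz',**f); return f
def cloud(f):
    z=f['range_z']; v,u=np.indices(z.shape)
    p=np.stack([(u-f['cx'])/f['fx']*z,-(v-f['cy'])/f['fy']*z,-z],-1)
    T=f['T']; w=p@T[:3,:3].T+T[:3,3]; w[z==0]=np.nan; return w
E
python3 - <<'E'
from h import *
s=monitor.sense();print(s)
for n in('top','side'):
    f=grab(n,n+'0'); print(f['fx'],f['fy'],f['cx'],f['cy'],f['T'],[k for k in f])
E
```

```text
{'clock': 0.0, 'qpos': array([-5.54846475e+01,  1.46517481e+01,  6.12818373e+00, -2.84803855e-02,
       -8.15830468e+01, -1.63068503e+01]), 'qvel': array([-0.01018284,  0.03118406,  0.02031757, -0.03467304,  0.05607666,
        0.11321039]), 'tau': array([-9.63124330e-04, -3.86631274e+01,  2.37934041e+01,  5.36494240e+00,
       -6.19642582e-03, -1.67852249e-05]), 'eef_pos': array([ 0.17176168, -0.52194677,  0.23038715]), 'ee_rot': array([[-9.49948553e-01, -3.12405706e-01, -6.49154120e-04],
       [-3.12406376e-01,  9.49946827e-01,  1.81178940e-03],
       [ 5.06485482e-05,  1.92390661e-03, -9.99998148e-01]]), 'wrist_force': array([0.70146983, 0.43524848, 0.16441526]), 'moment': array([ 0.0596349 , -0.02143641, -0.007419  ]), 'finger_force': 0.0, 'width': 0.9977241766724283}
422.4874096884838 422.4874096884838 281.4280526961574 215.41113505318606 [[ 0.16341253  0.96604972 -0.20011067  0.33298775]
 [-0.98654307  0.15890382 -0.0385012  -0.02157537]
 [-0.00539573  0.20370937  0.97901654  0.98889605]
 [ 0.          0.          0.          1.        ]] ['image', 'range_z', 'fx', 'fy', 'cx', 'cy', 'T']
460.66629452092695 460.66629452092695 282.5937669750701 212.38996790719327 [[-0.99797686  0.05078611 -0.03824867  0.47385716]
 [-0.06342257 -0.75315986  0.65477309  0.70731831]
 [ 0.00444601  0.65587422  0.7548571   0.93629064]
 [ 0.          0.          0.          1.        ]] ['image', 'range_z', 'fx', 'fy', 'cx', 'cy', 'T']
```

View pics/top0.png

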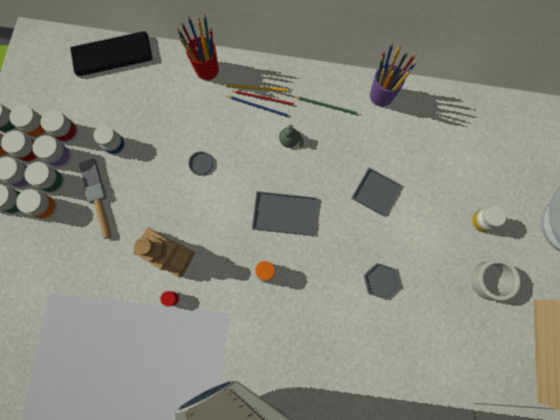

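View pics/side0.png

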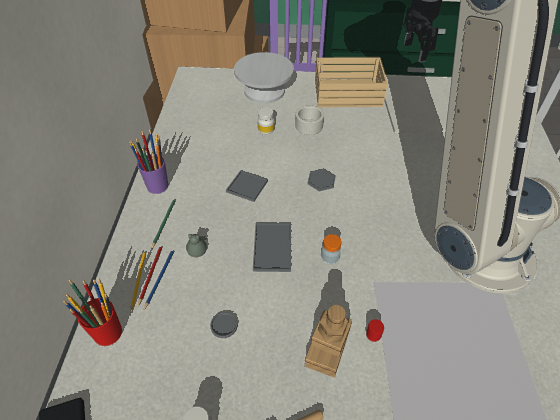

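The top view shows the pile at about (160,250), the jar at (265,271) and the clay animal at (290,135). The trays are round (201,162), oblong (287,213), square (378,191) and hexagon (383,281). The red look-alike is at (169,298). Next I'll measure them all with the depth data.

Run:
```python
from h import *
for n in('top','side'):
    f=dict(np.load(n+'0.npz')); w=cloud(f); im=f['image'].astype(int)
    print(n)
    # boxes by height
    reg=(slice(215,285),slice(125,205)) if n=='top' else (slice(295,385),slice(295,360))
    p=w[reg].reshape(-1,3)
    for h in(.04,.08,.12,.16):
        q=p[np.abs(p[:,2]-h)<.004]
        if len(q)<5: print(h,len(q));continue
        r=cv2.minAreaRect((q[:,:2]*1000).astype(np.float32)); print('box',h,len(q),r,np.median(q[:,2]))
    br=im.max(2); m=((br<110)&(np.abs(w[...,2])<.02)).astype(np.uint8)
    seeds=dict(round=(201,162),obl=(287,213),sq=(378,191),hexa=(383,281)) if n=='top' else dict(round=(225,324),obl=(272,246),sq=(247,186),hexa=(321,180))
    m=cv2.morphologyEx(m,cv2.MORPH_OPEN,np.ones((3,3)))
    k,l=cv2.connectedComponents(m)
    for a,(u,v) in seeds.items():
        q=w[(l==l[v,u])]; 
        r=cv2.minAreaRect((q[:,:2]*1000).astype(np.float32)); print(a,len(q),r,np.median(q[:,2]))
    for a,(u,v) in (dict(jar=(265,271),clay=(290,133),red=(169,298)) if n=='top' else dict(jar=(332,243),clay=(197,243),red=(375,328))).items(): print(a,w[v,u])
    if n=='top': c=im[130:320,120:420]
    else: c=im[280:400,280:400]
    cv2.imwrite(f'pics/c_{n}.png',cv2.resize(c[:,:,::-1].astype(np.uint8),None,fx=2.6 if n=='top' else 4.8,fy=2.6 if n=='top' else 4.8,interpolation=cv2.INTER_CUBIC))
```

```text
top
box 0.04 529 ((401.4754333496094, 268.6289978027344), (121.57633972167969, 66.01619720458984), 72.5169906616211) 0.04018809604059448
box 0.08 302 ((399.7630615234375, 268.5694274902344), (62.37907409667969, 61.97602081298828), 69.1668472290039) 0.07993311882063198
box 0.12 212 ((397.95654296875, 265.96136474609375), (42.206729888916016, 50.414546966552734), 78.31798553466797) 0.12008730840539866
box 0.16 232 ((396.8970031738281, 272.8584289550781), (31.912235260009766, 33.152099609375), 9.440600395202637) 0.16010306437255284
round 502 ((630.9635620117188, 229.80291748046875), (57.26863098144531, 62.493682861328125), 12.09711742401123) 0.0037326820594046906
obl 2462 ((540.71240234375, 6.474884033203125), (92.43543243408203, 155.141357421875), 2.8919193744659424) 0.0036580794485435164
sq 1395 ((628.543212890625, -201.16700744628906), (95.45243835449219, 91.50514221191406), 69.13641357421875) 0.0038973768381659335
hexa 982 ((420.1485290527344, -238.9134521484375), (81.78985595703125, 83.26222229003906), 21.898035049438477) 0.003753689288625406
jar [0.39415995 0.02978144 0.06591168]

[... 559 characters left out ...]
.19823455810547), 62.103355407714844) 0.15989465814449766
round 601 ((629.685302734375, 230.87281799316406), (71.14000701904297, 58.61964416503906), 84.40389251708984) 0.003428706643642254
obl 1796 ((539.3329467773438, 8.084442138671875), (92.84783172607422, 161.70225524902344), 3.098188638687134) 0.003307686316582792
sq 776 ((626.741943359375, -198.3363037109375), (101.66339874267578, 88.54224395751953), 69.64522552490234) 0.0038032036776409206
hexa 460 ((418.4292297363281, -237.13633728027344), (95.02334594726562, 72.66351318359375), 83.95421600341797) 0.0036912181459038407
jar [0.3951537  0.04032089 0.06595162]
clay [0.72166305 0.04034936 0.03724298]
red [0.30368459 0.24119408 0.04144589]
```

View pics/c_top.png

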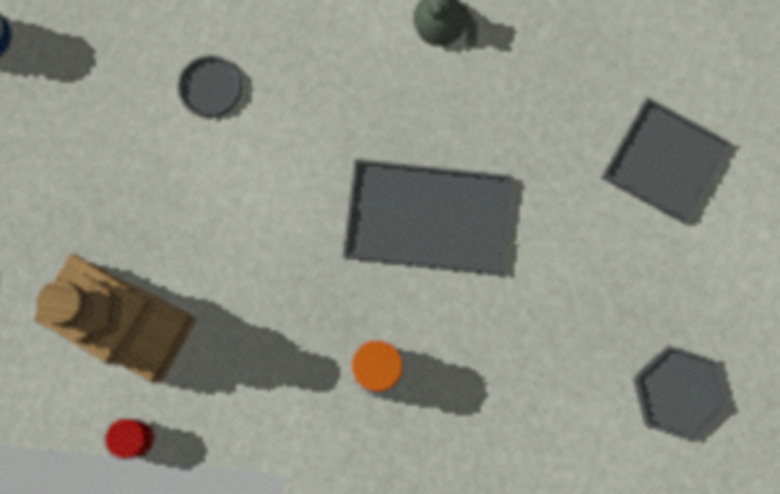

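View pics/c_side.png

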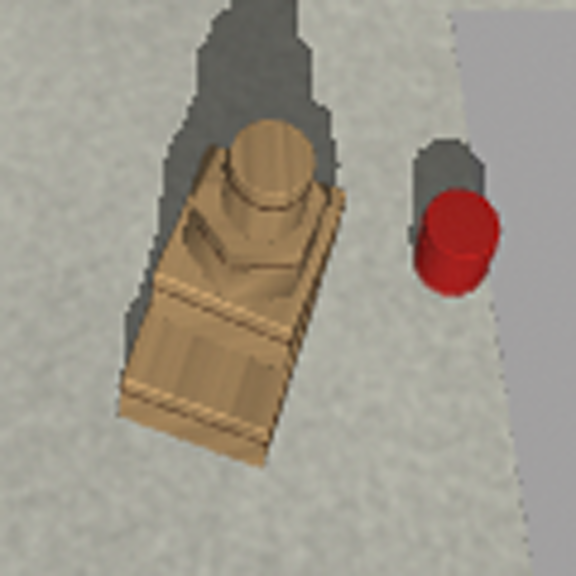

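The crops confirm a neat pile with the oblong long axis shared by the square, and the red look-alike close by. The two cameras differ by a constant offset of about (-1,+2.4) mm. I'll merge them and fit the shapes.

```bash
cat >> h.py <<'E'
OFF={'top':np.array([-.0006,.0011,0]),'side':np.array([.0006,-.0011,0])}
def merged(tag):
    return np.vstack([(cloud(dict(np.load(n+tag+'.npz')))+OFF[n]).reshape(-1,3) for n in('top','side')])
def band(p,z0,z1,c,r):
    q=p[(p[:,2]>z0)&(p[:,2]<z1)]; return q[np.hypot(q[:,0]-c[0],q[:,1]-c[1])<r][:,:2]
def hexfit(q,ap):
    from scipy.optimize import minimize
    h=cv2.convexHull(q.astype(np.float32))[:,0]
    best=None
    for t0 in range(0,60,5):
        def cost(x):
            a=np.radians(x[2]+60*np.arange(6)); d=((h-x[:2]/1000)@np.array([np.cos(a),np.sin(a)])).max(1)*1000
            return (np.abs(d-ap)).mean()
        r=minimize(cost,[*(q.mean(0)*1000),t0],method='Nelder-Mead')
        if best is None or r.fun<best.fun: best=r
    return best.x,best.fun
E
python3 - <<'E'
from h import *
p=merged('0')
R=lambda q:cv2.minAreaRect((q*1000).astype(np.float32))
for h in(.04,.08,.16):
    q=band(p,h-.004,h+.004,(.4,.27),.09); print(h,R(q))
q=band(p,.1165,.1235,(.4,.27),.06);print('hexbox',hexfit(q,23.5),len(q))
for a,c,r in(('round',(.630,.230),.045),('obl',(.54,.007),.1),('sq',(.628,-.2),.075),('hex',(.419,-.238),.06)):
    q=band(p,.0018,.012,c,r); print(a,len(q),R(q), hexfit(q,36.5) if a=='hex' else cv2.minEnclosingCircle((q*1000).astype(np.float32)) if a=='round' else '')
E
```

```text
0.04 ((380.11505126953125, 276.3734130859375), (121.82707214355469, 110.53669738769531), 72.58637237548828)
0.08 ((399.45123291015625, 270.08135986328125), (63.58991241455078, 62.33964157104492), 68.62496948242188)
0.16 ((396.49407958984375, 274.6803894042969), (33.91493225097656, 32.93220138549805), 88.5477523803711)
hexbox (array([398.73737756, 272.75225061,  37.15285089]), np.float64(0.6026597168185918)) 415
round 1099 ((629.78125, 230.55914306640625), (87.78192138671875, 87.09103393554688), 12.381234169006348) ((629.9786987304688, 229.90914916992188), 44.745269775390625)
obl 4347 ((541.1664428710938, 7.245368957519531), (196.9519805908203, 196.69076538085938), 72.24398040771484) 
sq 2343 ((627.9959716796875, -200.64083862304688), (146.11021423339844, 148.13265991210938), 64.89126586914062) 
hex 1532 ((418.96075439453125, -237.24676513671875), (116.48075866699219, 118.02910614013672), 8.359740257263184) (array([ 404.92683876, -234.42310174,   37.88320125]), np.float64(18.616686321620563))
```

Run:
```python
from h import *
R=lambda q:cv2.minAreaRect((q*1000).astype(np.float32))
Q={}
for n in('top','side'):
    f=dict(np.load(n+'0.npz')); w=cloud(f)+OFF[n]; im=f['image'].astype(int)
    b=w[...,2]; b=cv2.medianBlur(np.nan_to_num(b).astype(np.float32),3)
    col=(im[...,2]>=im[...,0]) & (im.max(2)<105)   # bluish dark plastic, shadows are yellowish
    m=cv2.morphologyEx((col&(b>.0005)&(b<.012)).astype(np.uint8),cv2.MORPH_OPEN,np.ones((3,3)))
    for a,c,r in(('round',(.630,.230),.045),('obl',(.54,.007),.1),('sq',(.628,-.2),.075),('hex',(.419,-.238),.06)):
        s=(m>0)&(np.hypot(w[...,0]-c[0],w[...,1]-c[1])<r); q=w[s][:,:2]
        Q.setdefault(a,[]).append(q); print(n,a,R(q),q.mean(0)*1000)
for a in Q: q=np.vstack(Q[a]); print(a,R(q), hexfit(q,36.5) if a=='hex' else cv2.minEnclosingCircle((q*1000).astype(np.float32)) if a=='round' else '')
```

```text
top round ((629.858642578125, 235.14056396484375), (56.86101531982422, 55.92674255371094), 76.3313980102539) [630.91086371 235.13205748]
top obl ((539.8717041015625, 11.854568481445312), (90.68946075439453, 144.94796752929688), 3.262028217315674) [540.36726359  11.83277395]
top sq ((628.1071166992188, -195.77980041503906), (86.48077392578125, 87.53973388671875), 68.93423461914062) [ 628.75181225 -196.64839108]
top hex ((419.61236572265625, -233.75392150878906), (81.84161376953125, 72.85826873779297), 80.80429077148438) [ 419.39426198 -234.49007626]
side round ((630.7435302734375, 234.89312744140625), (55.57828140258789, 56.30828857421875), 9.787309646606445) [631.22451765 234.3213699 ]
side obl ((540.970458984375, 12.185417175292969), (90.3265151977539, 150.12298583984375), 3.027453660964966) [540.56514476  12.64376827]
side sq ((628.5846557617188, -195.54676818847656), (92.69091033935547, 88.93342590332031), 68.89192199707031) [ 629.30024042 -196.88305448]
side hex ((419.3561096191406, -234.5341339111328), (87.63825225830078, 72.13800048828125), 82.77429962158203) [ 419.6509969 -234.7140765]
round ((629.7621459960938, 234.0941619873047), (57.46314239501953, 57.600059509277344), 10.77802848815918) ((629.2896118164062, 235.1490478515625), 30.8928279876709)
obl ((540.2777709960938, 12.127052307128906), (91.6032943725586, 150.15127563476562), 3.0982584953308105) 
sq ((628.5846557617188, -195.54676818847656), (92.69091033935547, 88.93342590332031), 68.89192199707031) 
hex ((419.432373046875, -234.41281127929688), (87.38589477539062, 72.92158508300781), 81.62269592285156) (array([ 419.86954335, -232.13345394,   51.25183326]), np.float64(1.7620758314783045))
```

```bash
cat >> h.py <<'E'
def go(*targets):
    s=monitor.sense(); R=s['ee_rot']; p=s['eef_pos']; phi=np.degrees(np.arctan2(R[1,1],R[0,1]))
    print('t',round(s['clock'],2),'p',(p*1000).round(1),'phi',round(phi,1),'w',round(s['width'],3),'f',s['wrist_force'].round(1),'ff',round(s['finger_force'],1))
    for x,y,z,a in targets:
        d=R.T@(np.array([x,y,z])/1000-p)*100
        print((x,y,z,a),'->',d.round(2),round(-((a-phi+180)%360-180),1))
E
python3 -c "
from h import *
go((400,-150,260,108),(396.5,274.3,260,97),(396.5,274.3,127,97))"
```

```text
t 0.1 p [ 171.8 -522.   230.5] phi 108.2 w 0.999 f [1.3 0.  1. ] ff 0.0
(400, -150, 260, 108) -> [-33.3   28.21  -2.91] 0.2
(396.5, 274.3, 260, 97) -> [-46.23  68.63  -2.84] 11.2
(396.5, 274.3, 127, 97) -> [-46.23  68.6   10.46] 11.2
```

Request:
play_rows(deltas="-8 7 -3 0;-16 14 -3 0;-24 21 -3 0;-32 28 -3 0;-34 34 -3 2;-36 40 -3 4;-38 46 -3 6;-40 52 -3 8;-42 58 -3 10;-44 63 -3 11.2;-46 67 -3 11.2;-46.2 68.6 -3 11.2", claw=0)

```text
clock: 1.6
eef_pos: [0.3883, 0.1815, 0.261]
ee_rot: [[-0.992, -0.123, 0.0], [-0.123, 0.992, 0.0], [-0.0, 0.0, -1.0]]
wrist_force: [1.5, -1.0, 0.6]
width: 1.001
finger_force: 0.0
```

Request:
play_rows(deltas="0 0 0 0;0 0 0 0;0 0 0 0;0 0 0 0;0 0 0 0")

```text
clock: 2.22
eef_pos: [0.3888, 0.1787, 0.2612]
ee_rot: [[-0.993, -0.121, 0.0], [-0.121, 0.993, 0.0], [-0.0, 0.0, -1.0]]
wrist_force: [-0.5, -0.1, -0.2]
width: 0.997
finger_force: 0.0
```

```bash
python3 -c "
from h import *
go((396.5,274.3,127,97))
grab('side','side1')"
```

```text
t 2.23 p [388.8 178.7 261.2] phi 96.9 w 0.997 f [-0.5 -0.1 -0.2] ff 0.0
(396.5, 274.3, 127, 97) -> [-1.91  9.39 13.43] -0.1
```

Request:
play_rows(deltas="-1 5 0 0;-1.9 9.4 0 0;-1.9 9.4 0 0;-1.9 9.4 0 0;-1.9 9.4 4 0;-1.9 9.4 7 0;-1.9 9.4 7 0;-1.9 9.4 7 0")

```text
clock: 3.28
eef_pos: [0.3969, 0.2749, 0.1928]
ee_rot: [[-0.993, -0.122, 0.002], [-0.122, 0.993, 0.001], [-0.002, 0.001, -1.0]]
wrist_force: [-0.4, 0.2, 0.5]
width: 1.002
finger_force: 0.0
```

```bash
python3 -c "
from h import *
go((396.5,274.3,127,97))
f=grab('side','side2')
cv2.imwrite('pics/s2.png',cv2.resize(f['image'][180:390,230:430,::-1],None,fx=2.8,fy=2.8))"
```

```text
t 3.27 p [396.9 274.9 192.8] phi 97.0 w 1.002 f [-0.4  0.2  0.5] ff 0.0
(396.5, 274.3, 127, 97) -> [ 0.07 -0.06  6.58] -0.0
```

View pics/s2.png

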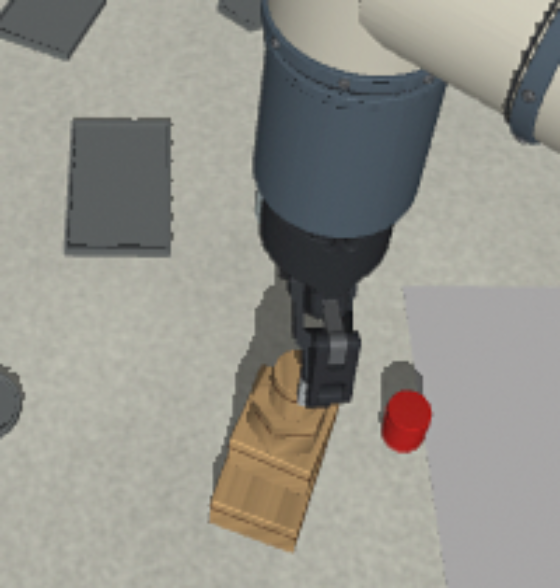

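Gripper straddles the round box (crop ~290,372); descending and closing.

Request:
play_rows(deltas="0 0 2 0;0 0 4 0;0 0 5.5 0;0 0 6.6 0;0 0 6.6 0")

```text
clock: 3.95
eef_pos: [0.3962, 0.275, 0.1252]
ee_rot: [[-0.993, -0.122, 0.0], [-0.122, 0.993, -0.0], [-0.0, -0.0, -1.0]]
wrist_force: [-0.6, -0.2, 0.5]
width: 1.002
finger_force: 0.0
```

Request:
play_rows(deltas="0 0 0 0;0 0 0 0;0 0 0 0;0 0 0 0;0 0 0 0;0 0 0 0;0 0 0 0;0 0 0 0", claw=255)

```text
clock: 4.95
eef_pos: [0.3965, 0.2752, 0.1257]
ee_rot: [[-0.992, -0.122, 0.001], [-0.122, 0.992, 0.001], [-0.001, 0.0, -1.0]]
wrist_force: [-1.0, -1.0, 5.5]
width: 0.38
finger_force: 59.6
```

Request:
play_rows(deltas="0 0 -0.5 0;0 0 -1.5 0;0 0 -3 0;0 0 -4.5 0;0 0 -6 0;0 0 -6 0")

```text
clock: 5.7
eef_pos: [0.3966, 0.2756, 0.1863]
ee_rot: [[-0.993, -0.122, 0.002], [-0.122, 0.993, 0.002], [-0.002, 0.002, -1.0]]
wrist_force: [-0.3, 0.9, -0.1]
width: 0.379
finger_force: 59.4
```

```bash
python3 -c "
from h import *
go((630,235,190,97),(630,235,30,97))
f=grab('side','side3');grab('top','top3')
cv2.imwrite('pics/s3.png',cv2.resize(f['image'][180:390,230:430,::-1],None,fx=2.8,fy=2.8))"
```

```text
t 5.7 p [396.6 275.6 186.3] phi 97.0 w 0.379 f [-0.3  0.9 -0.1] ff 59.4
(630, 235, 190, 97) -> [-22.67  -6.88  -0.34] 0.0
(630, 235, 30, 97) -> [-22.64  -6.9   15.66] 0.0
```

View pics/s3.png

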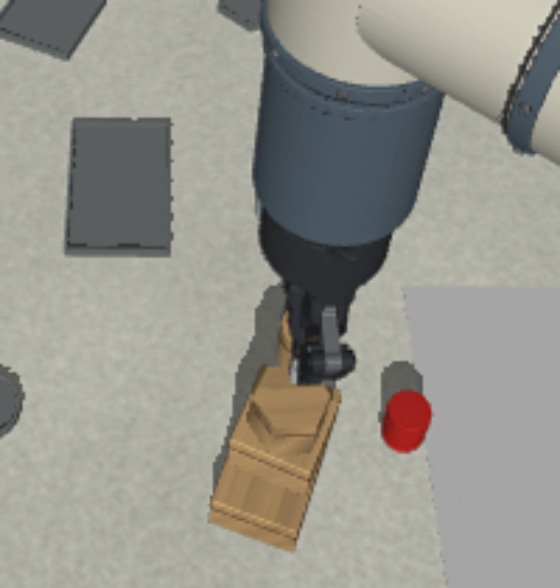

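Request:
play_rows(deltas="-2 -0.6 0 0;-5 -1.5 0 0;-9 -2.7 0 0;-13 -4 0 0;-17 -5.2 0 0;-20 -6 0 0;-22 -6.7 0 0;-22.7 -6.9 0 0;-22.7 -6.9 3 0;-22.7 -6.9 7 0;-22.7 -6.9 11 0;-22.7 -6.9 13 0")

```text
clock: 7.3
eef_pos: [0.6276, 0.2338, 0.0519]
ee_rot: [[-0.992, -0.122, -0.004], [-0.122, 0.993, -0.002], [0.005, -0.001, -1.0]]
wrist_force: [0.8, -0.2, -0.7]
width: 0.378
finger_force: 59.5
```

```bash
python3 -c "
from h import *
go((630,235,11,97))
f=grab('side','side4');g=grab('top','top4')
a=cv2.resize(f['image'][240:380,160:300,::-1],(400,400));b=cv2.resize(g['image'][100:230,140:270,::-1],(400,400))
cv2.imwrite('pics/s4.png',np.hstack([a,b]))"
```

```text
t 7.3 p [627.6 233.8  51.9] phi 97.0 w 0.378 f [ 0.8 -0.2 -0.7] ff 59.5
(630, 235, 11, 97) -> [-0.27  0.1   4.09] 0.0
```

View pics/s4.png

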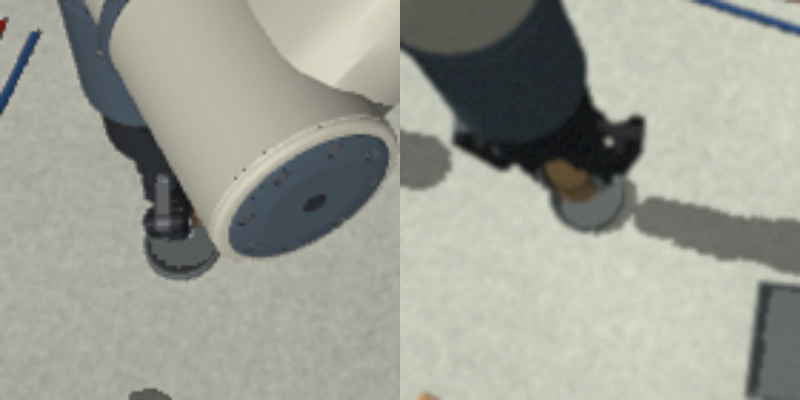

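Request:
play_rows(deltas="0 0 1 0;0 0 2 0;0 0 2.5 0;0 0 2.5 0;0 0 2.5 0;0 0 2.5 0")

```text
clock: 8.15
eef_pos: [0.6301, 0.2343, 0.0305]
ee_rot: [[-0.993, -0.122, 0.001], [-0.122, 0.993, 0.0], [-0.001, 0.0, -1.0]]
wrist_force: [0.3, -0.7, -1.4]
width: 0.383
finger_force: 59.5
```

```bash
python3 -c "
from h import *
go((630,235,11,97))"
```

```text
t 8.15 p [630.1 234.3  30.5] phi 97.0 w 0.383 f [ 0.3 -0.7 -1.4] ff 59.5
(630, 235, 11, 97) -> [0.   0.07 1.95] 0.0
```

Request:
play_rows(deltas="0 0 0.8 0;0 0 1.5 0;0 0 1.9 0;0 0 1.95 0;0 0 1.95 0;0 0 1.95 0")

```text
clock: 8.9
eef_pos: [0.63, 0.2343, 0.0108]
ee_rot: [[-0.993, -0.122, 0.0], [-0.122, 0.993, 0.0], [-0.0, 0.0, -1.0]]
wrist_force: [0.6, -1.0, -0.5]
width: 0.383
finger_force: 59.5
```

Request:
play_rows(deltas="0 0 0 0;0 0 0 0;0 0 0 0;0 0 0 0;0 0 0 0;0 0 0 0", claw=120)

```text
clock: 9.65
eef_pos: [0.6298, 0.2342, 0.0106]
ee_rot: [[-0.993, -0.122, 0.0], [-0.122, 0.993, 0.0], [-0.0, 0.0, -1.0]]
wrist_force: [-0.1, 0.2, -0.5]
width: 0.529
finger_force: 0.0
```

Request:
play_rows(deltas="0 0 -1.5 0;0 0 -4 0;0 0 -8 0;0 0 -12 0;0 0 -17 0;0 0 -21 0;0 0 -21 0;0 0 -21 0", claw=0)

```text
clock: 10.65
eef_pos: [0.6296, 0.2342, 0.2209]
ee_rot: [[-0.993, -0.122, 0.0], [-0.122, 0.993, 0.001], [-0.0, 0.001, -1.0]]
wrist_force: [0.1, 0.5, 0.2]
width: 0.999
finger_force: 0.0
```

Run:
```python
from h import *
grab('side','side5');grab('top','top5')
R=lambda q:cv2.minAreaRect((q*1000).astype(np.float32))
for n in('top','side'):
    w=(cloud(dict(np.load(n+'5.npz')))+OFF[n]).reshape(-1,3)
    q=band(w,.035,.055,(.63,.235),.03); s=w[(np.hypot(w[:,0]-.63,w[:,1]-.235)<.03)&(w[:,2]>.035)&(w[:,2]<.055)]
    print(n,len(q),q.mean(0) if len(q) else '',np.median(s[:,2]) if len(q) else '')
    q=band(w,.1165,.1235,(.4,.27),.06)
    if len(q)>20: print('hex',hexfit(q,23.5),len(q))
go((398.7,272.5,225,97))
```

```text
top 165 [0.62901866 0.23293084] 0.04360239417145961
hex (array([398.80205253, 272.03604523,  40.8514633 ]), np.float64(0.4571497431110812)) 460
side 197 [0.63016461 0.23556693] 0.04311910748242287
hex (array([398.89059816, 271.89869669,  35.16086133]), np.float64(0.5731816465596401)) 487
t 10.75 p [629.3 234.  219.5] phi 97.0 w 1.0 f [ 0.5 -0.3 -0.1] ff 0.0
(398.7, 272.5, 225, 97) -> [22.42  6.63 -0.51] 0.0
```

Request:
play_rows(deltas="5 1.5 0 0;11 3.3 0 0;17 5 0 0;20 6 0 0;22.4 6.7 0 0;22.4 6.7 0 0;22.4 6.7 4 -0.5;22.4 6.7 8 -0.5;22.4 6.7 10 -0.5;22.4 6.7 10 -0.5;22.4 6.7 10 -0.5")

```text
clock: 12.12
eef_pos: [0.4002, 0.2736, 0.1213]
ee_rot: [[-0.991, -0.131, 0.001], [-0.131, 0.991, 0.0], [-0.001, 0.0, -1.0]]
wrist_force: [-0.0, 0.2, 0.5]
width: 0.997
finger_force: 0.0
```

```bash
python3 -c "
from h import *
go((398.7,272,87,97.8))"
```

```text
t 12.12 p [400.2 273.6 121.3] phi 97.5 w 0.997 f [-0.   0.2  0.5] ff 0.0
(398.7, 272, 87, 97.8) -> [ 0.17 -0.14  3.43] -0.3
```

Request:
play_rows(deltas="0.1 -0.1 1 0;0.1 -0.1 2 0;0.1 -0.1 3 0;0.1 -0.1 3.4 0;0.1 -0.1 3.4 0")

```text
clock: 12.75
eef_pos: [0.3984, 0.2721, 0.0862]
ee_rot: [[-0.991, -0.131, -0.0], [-0.131, 0.991, -0.001], [0.0, -0.001, -1.0]]
wrist_force: [-0.9, 0.4, 0.2]
width: 1.0
finger_force: 0.0
```

Request:
play_rows(deltas="0 0 0 0;0 0 0 0;0 0 0 0;0 0 0 0;0 0 0 0;0 0 0 0;0 0 0 0", claw=255)

```text
clock: 13.62
eef_pos: [0.3989, 0.2726, 0.0871]
ee_rot: [[-0.991, -0.131, 0.001], [-0.131, 0.991, 0.001], [-0.001, 0.001, -1.0]]
wrist_force: [-0.5, -0.7, 5.3]
width: 0.55
finger_force: 62.1
```

Request:
play_rows(deltas="0 0 -0.3 0;0 0 -1 0;0 0 -3 0;0 0 -5 0;0 0 -7 0;0 0 -7 0")

```text
clock: 14.38
eef_pos: [0.3991, 0.2729, 0.158]
ee_rot: [[-0.991, -0.131, 0.002], [-0.131, 0.991, 0.002], [-0.002, 0.002, -1.0]]
wrist_force: [-0.3, -0.3, -1.5]
width: 0.555
finger_force: 61.6
```

Run:
```python
from h import *
go((419.6,-234.3,155,111),(419.6,-234.3,40,111))
f=grab('side','side6');g=grab('top','top6')
a=cv2.resize(f['image'][260:400,260:400,::-1],(400,400));b=cv2.resize(g['image'][180:310,110:240,::-1],(400,400))
cv2.imwrite('pics/s6.png',np.hstack([a,b]))
```

```text
t 14.38 p [399.1 272.9 158. ] phi 97.5 w 0.555 f [-0.3 -0.3 -1.5] ff 61.6
(419.6, -234.3, 155, 111) -> [  4.6  -50.55   0.19] -13.5
(419.6, -234.3, 40, 111) -> [  4.62 -50.57  11.69] -13.5
```

View pics/s6.png

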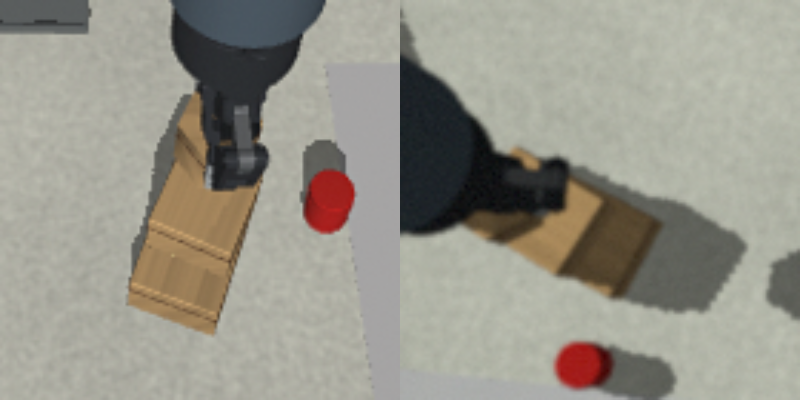

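Hexagon lifted, square and oblong undisturbed. Carry on to the hexagon tray.

Request:
play_rows(deltas="0.2 -2 0 0;0.5 -6 0 0;1 -11 0 -2;1.5 -16 0 -4;2 -21 0 -6;2.5 -26 0 -8;3 -31 0 -10;3.5 -36 0 -12;4 -41 0 -13.5;4.4 -46 0 -13.5;4.6 -49.5 0 -13.5;4.6 -50.6 0 -13.5")

```text
clock: 15.98
eef_pos: [0.4176, -0.2373, 0.1555]
ee_rot: [[-0.935, -0.356, -0.002], [-0.356, 0.935, 0.0], [0.002, 0.001, -1.0]]
wrist_force: [0.7, -0.0, -0.9]
width: 0.552
finger_force: 61.8
```

Request:
play_rows(deltas="0 0 0 0;0 0 3 0;0 0 6 0;0 0 9 0;0 0 11 0;0 0 11 0;0 0 11 0")

```text
clock: 16.85
eef_pos: [0.4196, -0.2351, 0.0476]
ee_rot: [[-0.933, -0.36, 0.001], [-0.36, 0.933, -0.001], [-0.001, -0.001, -1.0]]
wrist_force: [-0.7, 0.3, 0.4]
width: 0.553
finger_force: 61.9
```

```bash
python3 -c "
from h import *
go((419.6,-234.3,11.5,111))"
```

```text
t 16.85 p [ 419.6 -235.1   47.6] phi 111.1 w 0.553 f [-0.7  0.3  0.4] ff 61.9
(419.6, -234.3, 11.5, 111) -> [-0.02  0.08  3.61] 0.1
```

Request:
play_rows(deltas="0 0.1 1 0;0 0.1 2 0;0 0.1 3 0;0 0.1 3.4 0;0 0.1 3.6 0;0 0.1 3.65 0;0 0.1 3.65 0")

```text
clock: 17.73
eef_pos: [0.4188, -0.2346, 0.0102]
ee_rot: [[-0.934, -0.359, 0.0], [-0.359, 0.934, -0.0], [-0.0, -0.0, -1.0]]
wrist_force: [-0.1, -0.4, -0.6]
width: 0.554
finger_force: 62.0
```

Request:
play_rows(deltas="0 0 0 0;0 0 0 0;0 0 0 0;0 0 0 0;0 0 0 0;0 0 0 0", claw=80)

```text
clock: 18.48
eef_pos: [0.4186, -0.2345, 0.01]
ee_rot: [[-0.934, -0.359, -0.0], [-0.359, 0.934, 0.0], [0.0, 0.0, -1.0]]
wrist_force: [0.5, 0.4, -0.2]
width: 0.684
finger_force: 0.0
```

Request:
play_rows(deltas="0 0 -1 0;0 0 -3 0;0 0 -6 0;0 0 -10 0;0 0 -15 0;0 0 -18 0;0 0 -18 0;0 0 -18 0", claw=0)

```text
clock: 19.48
eef_pos: [0.4183, -0.2342, 0.1898]
ee_rot: [[-0.934, -0.358, -0.0], [-0.358, 0.934, 0.001], [0.0, 0.001, -1.0]]
wrist_force: [0.1, 0.0, -1.0]
width: 1.006
finger_force: 0.0
```

Run:
```python
from h import *
grab('side','side7');grab('top','top7')
for n in('top','side'):
    w=(cloud(dict(np.load(n+'7.npz')))+OFF[n]).reshape(-1,3)
    s=w[(np.hypot(w[:,0]-.42,w[:,1]+.235)<.035)&(w[:,2]>.035)&(w[:,2]<.055)]
    print(n,len(s),s.mean(0),np.median(s[:,2]))
    q=band(w,.0765,.0835,(.4,.27),.06)
    if len(q)>20: print('sq',cv2.minAreaRect((q*1000).astype(np.float32)),len(q))
    q=w[(np.hypot(w[:,0]-.4,w[:,1]-.27)<.08)&(abs(w[:,2]-.04)<.004)][:,:2]
    print('ob',cv2.minAreaRect((q*1000).astype(np.float32)),len(q))
go((400,270,150,69),(400,270,190,69))
```

```text
top 51 [ 0.40317617 -0.24373199  0.04381498] 0.043967687462036276
sq ((399.4261779785156, 270.1465148925781), (62.47801971435547, 61.99262619018555), 68.43352508544922) 794
ob ((400.7953796386719, 269.666015625), (120.841796875, 66.07723236083984), 72.50491333007812) 617
side 211 [ 0.41970492 -0.23232475  0.04249065] 0.042813085948965934
sq ((400.0858154296875, 270.2319030761719), (63.16611099243164, 61.880794525146484), 68.66705322265625) 862
ob ((401.5782470703125, 269.70098876953125), (121.50016784667969, 65.95763397216797), 72.39142608642578) 612
t 19.57 p [ 418.  -234.3  189.2] phi 111.0 w 1.0 f [-0.2 -0.3 -0.2] ff 0.0
(400, 270, 150, 69) -> [-16.4   47.71   3.95] 42.0
(400, 270, 190, 69) -> [-16.4   47.72  -0.05] 42.0
```

Request:
play_rows(deltas="-2 6 0 5;-4 12 0 10;-6 18 0 15;-8 24 0 20;-10 30 0 25;-12 35 0 30;-14 40 0 36;-15.5 45 0 42;-16.4 47.7 0 42.4;-16.4 47.7 0 42.4;-16.4 47.7 3 42.4;-16.4 47.7 6 42.4")

```text
clock: 21.08
eef_pos: [0.4006, 0.2687, 0.129]
ee_rot: [[-0.931, 0.365, -0.0], [0.365, 0.931, -0.0], [0.0, -0.0, -1.0]]
wrist_force: [-0.2, 0.7, -0.5]
width: 0.999
finger_force: 0.0
```

Request:
play_rows(deltas="0 0 1 0;0 0 3 0;0 0 3 0;0 0 3 0")

```text
clock: 21.58
eef_pos: [0.4014, 0.2698, 0.1012]
ee_rot: [[-0.931, 0.365, 0.001], [0.365, 0.931, 0.001], [-0.001, 0.001, -1.0]]
wrist_force: [-0.4, 0.4, 0.3]
width: 1.0
finger_force: 0.0
```

```bash
python3 -c "
from h import *
go((399.8,270.2,45,68.6))"
```

```text
t 21.57 p [401.4 269.8 101.2] phi 68.6 w 1.0 f [-0.4  0.4  0.3] ff 0.0
(399.8, 270.2, 45, 68.6) -> [ 0.17 -0.02  5.62] 0.0
```

Request:
play_rows(deltas="0.1 0 1.5 0;0.1 0 3 0;0.1 0 4.5 0;0.1 0 5.5 0;0.1 0 5.5 0;0.1 0 5.5 0")

```text
clock: 22.32
eef_pos: [0.4003, 0.2703, 0.0458]
ee_rot: [[-0.931, 0.365, 0.001], [0.365, 0.931, 0.001], [-0.001, 0.001, -1.0]]
wrist_force: [0.4, -0.1, -0.4]
width: 1.0
finger_force: 0.0
```

Request:
play_rows(deltas="0 0 0 0;0 0 0 0;0 0 0 0;0 0 0 0;0 0 0 0;0 0 0 0;0 0 0 0", claw=255)

```text
clock: 23.2
eef_pos: [0.4003, 0.2704, 0.0459]
ee_rot: [[-0.931, 0.364, 0.001], [0.364, 0.931, 0.001], [-0.001, 0.001, -1.0]]
wrist_force: [-0.4, 0.5, 5.5]
width: 0.718
finger_force: 66.9
```

Request:
play_rows(deltas="0 0 -0.3 0;0 0 -1 0;0 0 -3 0;0 0 -6 0;0 0 -9 0;0 0 -11 0;0 0 -11 0")

```text
clock: 24.08
eef_pos: [0.4004, 0.2706, 0.1565]
ee_rot: [[-0.931, 0.365, 0.002], [0.365, 0.931, 0.003], [-0.001, 0.003, -1.0]]
wrist_force: [-0.2, 0.3, -1.7]
width: 0.719
finger_force: 66.2
```

Run:
```python
from h import *
go((540,30,160,68.6),(628.3,-195.7,160,69))
f=grab('side','side8');g=grab('top','top8')
a=cv2.resize(f['image'][220:400,220:400,::-1],(400,400));b=cv2.resize(g['image'][180:310,110:240,::-1],(400,400))
cv2.imwrite('pics/s8.png',np.hstack([a,b]))
```

```text
t 24.07 p [400.4 270.6 156.5] phi 68.6 w 0.719 f [-0.2  0.3 -1.7] ff 66.2
(540, 30, 160, 68.6) -> [-21.78 -17.31  -0.39] 0.0
(628.3, -195.7, 160, 69) -> [-38.23 -35.11  -0.43] -0.4
```

View pics/s8.png

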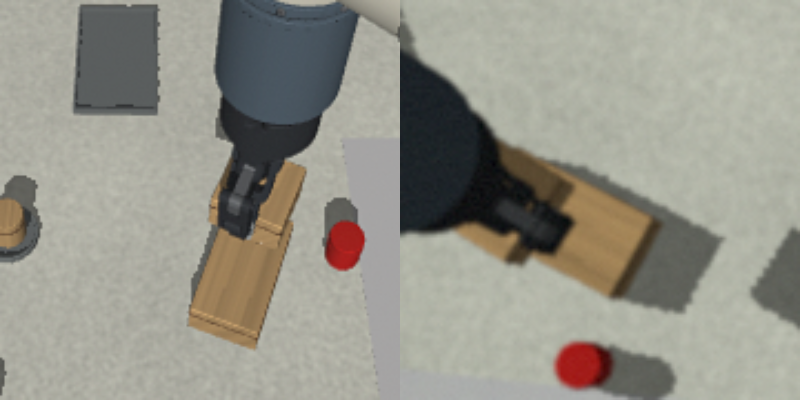

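Square lifted level, oblong still in place, round in its tray. On to the square tray.

Request:
play_rows(deltas="-1.5 -1.4 0 0;-4.5 -4.2 0 0;-8.5 -7.8 0 0;-12.5 -11.5 0 0;-16.5 -15.2 0 0;-20.5 -18.8 0 0;-24.5 -22.5 0 0;-28.5 -26.2 0 0;-32.5 -29.8 0 0;-35.5 -32.6 0 0;-37.5 -34.5 0 -0.4;-38.2 -35.1 0 -0.4")

```text
clock: 25.68
eef_pos: [0.6269, -0.1975, 0.1525]
ee_rot: [[-0.933, 0.36, -0.004], [0.36, 0.933, 0.001], [0.004, -0.001, -1.0]]
wrist_force: [-0.9, 0.3, -2.4]
width: 0.715
finger_force: 66.1
```

Request:
play_rows(deltas="0 0 0 0;0 0 2 0;0 0 5 0;0 0 8 0;0 0 10.5 0;0 0 10.5 0;0 0 10.5 0")

```text
clock: 26.55
eef_pos: [0.6281, -0.1957, 0.0515]
ee_rot: [[-0.934, 0.357, 0.002], [0.357, 0.934, -0.001], [-0.002, 0.0, -1.0]]
wrist_force: [0.1, -0.1, -1.0]
width: 0.717
finger_force: 66.1
```

```bash
python3 -c "
from h import *
go((628.3,-195.7,9.5,69))"
```

```text
t 26.55 p [ 628.1 -195.7   51.5] phi 69.1 w 0.717 f [ 0.1 -0.1 -1. ] ff 66.1
(628.3, -195.7, 9.5, 69) -> [-0.01  0.01  4.2 ] 0.1
```

Request:
play_rows(deltas="0 0 1 0;0 0 2 0;0 0 3 0;0 0 3.7 0;0 0 4.1 0;0 0 4.2 0;0 0 4.2 0")

```text
clock: 27.42
eef_pos: [0.6274, -0.1963, 0.0089]
ee_rot: [[-0.934, 0.358, 0.0], [0.358, 0.934, -0.0], [-0.0, -0.0, -1.0]]
wrist_force: [-2.9, 0.5, 6.1]
width: 0.715
finger_force: 66.7
```

Request:
play_rows(deltas="0 0 0 0;0 0 0 0;0 0 0 0;0 0 0 0;0 0 0 0;0 0 0 0", claw=30)

```text
clock: 28.18
eef_pos: [0.6275, -0.1962, 0.008]
ee_rot: [[-0.934, 0.358, 0.0], [0.358, 0.934, -0.0], [-0.0, 0.0, -1.0]]
wrist_force: [-0.1, 0.1, 0.0]
width: 0.883
finger_force: 0.0
```

Request:
play_rows(deltas="0 0 -1 0;0 0 -3 0;0 0 -6 0;0 0 -10 0;0 0 -14 0;0 0 -16 0;0 0 -16 0", claw=0)

```text
clock: 29.05
eef_pos: [0.6286, -0.1965, 0.171]
ee_rot: [[-0.934, 0.358, 0.005], [0.358, 0.934, -0.001], [-0.005, 0.001, -1.0]]
wrist_force: [-0.2, 0.2, 0.2]
width: 1.002
finger_force: 0.0
```

Run:
```python
from h import *
grab('side','side9');grab('top','top9')
for n in('top','side'):
    w=(cloud(dict(np.load(n+'9.npz')))+OFF[n]).reshape(-1,3)
    s=w[(np.hypot(w[:,0]-.628,w[:,1]+.196)<.045)&(w[:,2]>.035)&(w[:,2]<.055)]
    if len(s): print(n,len(s),s.mean(0),np.median(s[:,2]))
    q=w[(np.hypot(w[:,0]-.4,w[:,1]-.27)<.08)&(abs(w[:,2]-.04)<.004)][:,:2]
    print('ob',cv2.minAreaRect((q*1000).astype(np.float32)),len(q))
go((401,269.7,170,162.5),(401,269.7,170,-17.5))
```

```text
top 709 [ 0.62543927 -0.19513051  0.04336476] 0.04346814788556341
ob ((400.8053894042969, 269.3039245605469), (121.68415069580078, 65.85779571533203), 72.50678253173828) 1512
side 402 [ 0.62719095 -0.19207595  0.04246295] 0.042673706291199875
ob ((401.4653625488281, 269.0672912597656), (122.7763900756836, 66.05013275146484), 72.56089782714844) 1683
t 29.15 p [ 627.1 -196.   167.7] phi 69.0 w 0.999 f [ 1.   0.6 -0.5] ff 0.0
(401, 269.7, 170, 162.5) -> [37.8  35.37 -0.2 ] -93.5
(401, 269.7, 170, -17.5) -> [37.8  35.37 -0.2 ] 86.5
```

Request:
play_rows(deltas="3 3 0 -8;6.5 6.2 0 -16;10 9.4 0 -24;13.5 12.6 0 -32;17 15.9 0 -40;20.5 19.2 0 -48;24 22.4 0 -56;27.5 25.7 0 -64;31 29 0 -72;34.5 32.3 0 -80;37 34.6 0 -88;37.8 35.4 0 -93.5")

```text
clock: 30.65
eef_pos: [0.3998, 0.2707, 0.1668]
ee_rot: [[-0.295, -0.956, -0.002], [-0.956, 0.295, -0.002], [0.002, 0.001, -1.0]]
wrist_force: [0.3, 0.1, 0.6]
width: 0.996
finger_force: 0.0
```

Request:
play_rows(deltas="0 0 0 0;0 0 4 0;0 0 8 0;0 0 10.5 0;0 0 10.5 0;0 0 10.5 0")

```text
clock: 31.4
eef_pos: [0.4021, 0.2697, 0.064]
ee_rot: [[-0.302, -0.953, 0.001], [-0.953, 0.302, 0.0], [-0.001, -0.001, -1.0]]
wrist_force: [0.4, 0.8, 0.9]
width: 0.998
finger_force: 0.0
```

Run:
```python
from h import *
go((401.1,269.2,7,162.5))
f=grab('side','side10');g=grab('top','top10')
a=cv2.resize(f['image'][220:400,220:400,::-1],(400,400));b=cv2.resize(g['image'][180:310,110:240,::-1],(400,400))
cv2.imwrite('pics/s10.png',np.hstack([a,b]))
```

```text
t 31.4 p [402.1 269.7  64. ] phi 162.4 w 0.998 f [0.4 0.8 0.9] ff 0.0
(401.1, 269.2, 7, 162.5) -> [0.08 0.08 5.7 ] -0.1
```

View pics/s10.png

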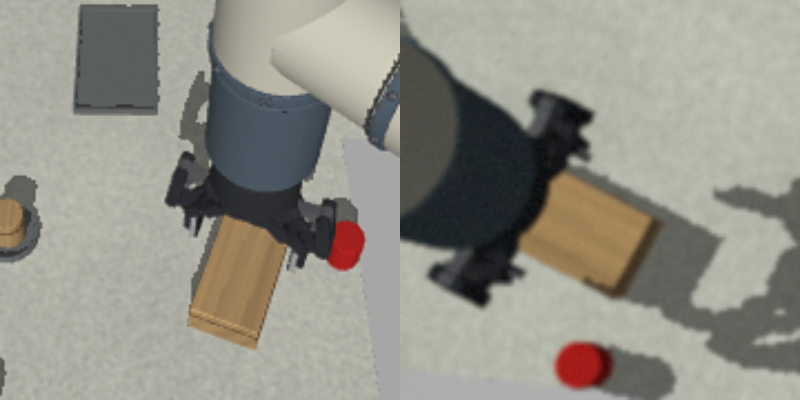

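The fingers straddle the oblong box evenly and are clear of the red look-alike. Descend and grip.

Request:
play_rows(deltas="0 0 1.5 0;0 0 3 0;0 0 4.5 0;0 0 5.3 0;0 0 5.6 0;0 0 5.6 0;0 0 5.6 0")

```text
clock: 32.38
eef_pos: [0.4017, 0.2701, 0.0076]
ee_rot: [[-0.3, -0.954, 0.001], [-0.954, 0.3, 0.001], [-0.001, -0.0, -1.0]]
wrist_force: [-0.5, -0.1, 0.1]
width: 1.0
finger_force: 0.0
```

Request:
play_rows(deltas="0 0 0 0;0 0 0 0;0 0 0 0;0 0 0 0;0 0 0 0;0 0 0 0;0 0 0 0", claw=255)

```text
clock: 33.25
eef_pos: [0.4016, 0.2701, 0.0077]
ee_rot: [[-0.3, -0.954, 0.001], [-0.954, 0.3, 0.001], [-0.001, -0.0, -1.0]]
wrist_force: [-1.2, 0.3, 5.0]
width: 0.761
finger_force: 67.5
```

Request:
play_rows(deltas="0 0 -0.3 0;0 0 -1 0;0 0 -3 0;0 0 -6 0;0 0 -9 0;0 0 -12 0;0 0 -12 0")

```text
clock: 34.12
eef_pos: [0.4025, 0.2708, 0.1296]
ee_rot: [[-0.3, -0.954, 0.004], [-0.954, 0.3, 0.004], [-0.005, -0.002, -1.0]]
wrist_force: [0.8, -0.1, -2.9]
width: 0.756
finger_force: 67.1
```

Run:
```python
from h import *
go((540.2,12,130,183.1))
```

```text
t 34.12 p [402.5 270.8 129.6] phi 162.5 w 0.756 f [ 0.8 -0.1 -2.9] ff 67.1
(540.2, 12, 130, 183.1) -> [ 20.55 -20.91  -0.09] -20.6
```

Request:
play_rows(deltas="0.8 -0.8 0 0;2.5 -2.5 0 -2;4.5 -4.6 0 -4;6.7 -6.8 0 -6.5;9 -9.2 0 -9;11.3 -11.5 0 -11.5;13.6 -13.8 0 -14;15.8 -16 0 -16.5;17.8 -18 0 -19;19.3 -19.6 0 -20.6;20.3 -20.6 0 -20.6;20.6 -20.9 0 -20.6")

```text
clock: 35.62
eef_pos: [0.5384, 0.0095, 0.1261]
ee_rot: [[0.052, -0.999, -0.002], [-0.999, -0.052, -0.0], [0.0, 0.002, -1.0]]
wrist_force: [0.6, 0.5, -1.8]
width: 0.762
finger_force: 66.9
```

Request:
play_rows(deltas="0 0 0 0;0 0 2 0;0 0 5 0;0 0 8 0;0 0 8.5 0;0 0 8.5 0;0 0 8.5 0")

```text
clock: 36.5
eef_pos: [0.5398, 0.0108, 0.0435]
ee_rot: [[0.055, -0.998, 0.003], [-0.998, -0.055, 0.0], [-0.0, -0.003, -1.0]]
wrist_force: [0.1, 0.0, -1.4]
width: 0.76
finger_force: 67.1
```

Run:
```python
from h import *
go((540.2,12,11,183.1))
f=grab('side','side11');g=grab('top','top11')
a=cv2.resize(f['image'][160:320,180:340,::-1],(400,400));b=cv2.resize(g['image'][140:300,210:370,::-1],(400,400))
cv2.imwrite('pics/s11.png',np.hstack([a,b]))
```

```text
t 36.5 p [539.8  10.8  43.5] phi -176.9 w 0.76 f [ 0.1  0.  -1.4] ff 67.1
(540.2, 12, 11, 183.1) -> [-0.11 -0.03  3.25] 0.0
```

View pics/s11.png

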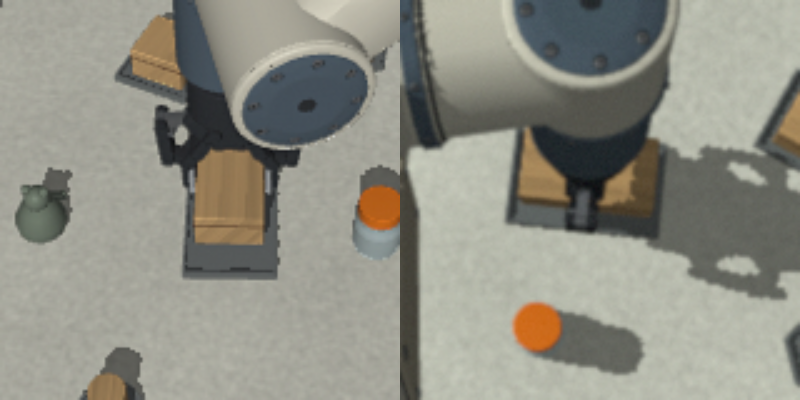

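Box lined up over the oblong tray, with the jar and clay animal well clear. Lower and release.

Request:
play_rows(deltas="-0.1 0 0.8 0;-0.1 0 1.6 0;-0.1 0 2.4 0;-0.1 0 2.9 0;-0.1 0 3.1 0;-0.1 0 3.2 0;-0.1 0 3.2 0")

```text
clock: 37.48
eef_pos: [0.5384, 0.0113, 0.0107]
ee_rot: [[0.054, -0.999, -0.0], [-0.999, -0.054, -0.0], [0.0, 0.0, -1.0]]
wrist_force: [-4.2, -0.4, 5.2]
width: 0.759
finger_force: 67.9
```

Request:
play_rows(deltas="0 0 0 0;0 0 0 0;0 0 0 0;0 0 0 0;0 0 0 0;0 0 0 0", claw=0)

```text
clock: 38.22
eef_pos: [0.5387, 0.0114, 0.01]
ee_rot: [[0.054, -0.999, 0.0], [-0.999, -0.054, 0.0], [-0.0, -0.0, -1.0]]
wrist_force: [-0.2, -0.6, 0.6]
width: 1.002
finger_force: 0.0
```

Request:
play_rows(deltas="0 0 -1 0;0 0 -3 0;0 0 -6 0;0 0 -10 0;0 0 -15 0;0 0 -20 0;5 0 -23 0;11 0 -23 0;17 0 -23 0;22 0 -23 0;25 0 -23 0;25 0 -23 0")

```text
clock: 39.72
eef_pos: [0.5518, -0.2402, 0.2402]
ee_rot: [[0.051, -0.999, -0.0], [-0.999, -0.051, -0.0], [0.0, 0.0, -1.0]]
wrist_force: [-0.1, 1.4, -0.1]
width: 0.998
finger_force: 0.0
```

Request:
play_rows(deltas="0 0 0 0;0 0 0 0;0 0 0 0;0 0 0 0")

```text
clock: 40.22
eef_pos: [0.5524, -0.2377, 0.2402]
ee_rot: [[0.055, -0.998, 0.0], [-0.998, -0.055, -0.0], [0.0, -0.0, -1.0]]
wrist_force: [-0.3, 0.5, -0.2]
width: 0.998
finger_force: 0.0
```

Run:
```python
from h import *
go()
f=grab('side','side12');g=grab('top','top12')
for n in('top','side'):
    w=(cloud(dict(np.load(n+'12.npz')))+OFF[n]).reshape(-1,3)
    for a,c,r in(('round',(.630,.235),.03),('obl',(.540,.012),.07),('sq',(.628,-.196),.045),('hex',(.4195,-.2345),.035)):
        s=w[(np.hypot(w[:,0]-c[0],w[:,1]-c[1])<r)&(w[:,2]>.038)&(w[:,2]<.055)]
        if len(s): A=np.c_[s[:,:2]-s[:,:2].mean(0),np.ones(len(s))]; k=np.linalg.lstsq(A,s[:,2],rcond=None)[0]; print(n,a,len(s),cv2.minAreaRect((s[:,:2]*1000).astype(np.float32)),np.median(s[:,2]).round(4),'tilt',k[:2].round(3))
cv2.imwrite('pics/s12.png',g['image'][:,:,::-1])
```

```text
t 40.23 p [ 552.4 -237.7  240.2] phi -176.8 w 0.998 f [-0.3  0.5 -0.2] ff 0.0
top round 160 ((629.6874389648438, 233.68310546875), (32.79216766357422, 32.238529205322266), 62.40080642700195) 0.0432 tilt [0.    0.029]
top obl 844 ((538.965087890625, 26.273283004760742), (66.98905944824219, 89.03317260742188), 2.458775043487549) 0.0434 tilt [-0.001 -0.   ]
top hex 97 ((416.54937744140625, -252.91702270507812), (15.143610000610352, 45.5400390625), 86.7272720336914) 0.0435 tilt [0.035 0.06 ]
side round 184 ((630.864013671875, 234.0374298095703), (30.20728302001953, 33.758548736572266), 9.619484901428223) 0.0427 tilt [ 0.008 -0.041]
side obl 1058 ((540.6278076171875, 10.751731872558594), (64.7649154663086, 122.50712585449219), 2.8925962448120117) 0.0428 tilt [-0.001 -0.004]
side sq 383 ((627.1021118164062, -195.982666015625), (65.51219940185547, 63.00424575805664), 68.4815902709961) 0.0428 tilt [ 0.005 -0.003]
side hex 199 ((419.5517883300781, -236.0106964111328), (57.72003936767578, 47.62138366699219), 82.25978088378906) 0.0428 tilt [-0.011 -0.029]
```

View pics/s12.png

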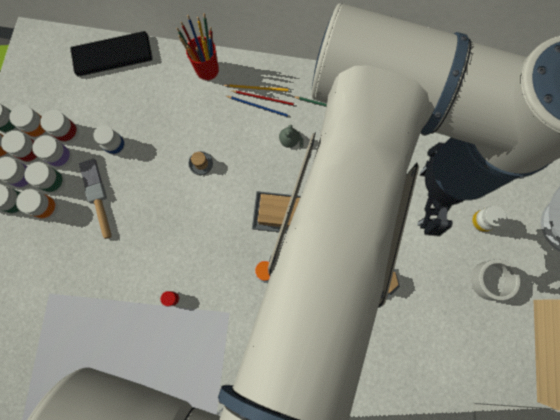

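View pics/side12.png

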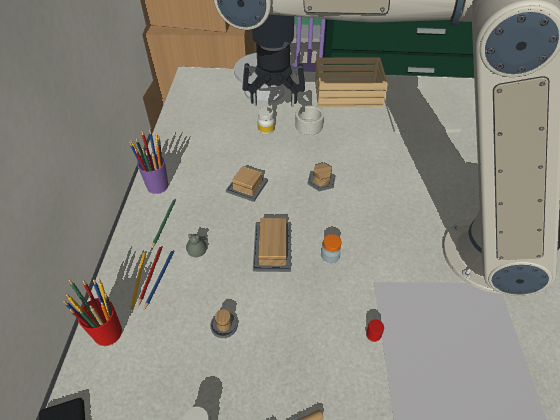

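The side view shows all four boxes flat in their own trays: round (224,318), oblong (273,242), square (248,181), hexagon (321,175). The jar and clay animal haven't moved, so I'm handing in.

```bash
python3 -c "
from bench import ctrl
print(ctrl.job_done())"
```

```text
the job is handed in; nothing more can be done
None
```

The job is handed in at about 40 s: all four boxes stand flat and centred in their own trays, and the bead jar, clay animal and red look-alike stayed where they were; the hand-in call returned no verdict.

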